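# Clear the print bed and set it up for calibration

## Robot

A 7-joint arm with a two-finger parallel gripper is mounted at the origin on the work surface. World frame = base frame: x ahead of the robot, y to its left, z up, the work surface at z = 0. Lengths are in m, angles in degrees, forces in N, time in s.
With the tool pointing down it reaches from about 0.4 to 0.925 m from the base axis. Payload 4.1 kg.
Tool frame: the origin (TCP) lies at the very end of the fingers, on their centre line; the grasp point (between the pads) lies 19 mm behind it (env.grip_point_offset is the distance from the TCP to the grasp point, in m); y points along the fingers, x is the direction in which the jaws open and shut, and the axes are right-handed (so a half turn about y gives the same grasp; the last joint's range is limited). The gripper opens to 85 mm and grips with 20 to 120 N. Pads are 22 mm wide; open, the fingers measure 114 mm over their backs; the gripper's body (76 mm by 85 mm) begins 54 mm behind the grasp point. The pads swing forward as they close: fully open they stand 13 mm farther back than shut.
Start: joints at [-70.302, 22.827, 2.584, 88.041, -1.071, 69.15, -2.905], TCP at [0.278, 0.587, 0.231] pointing down, gripper open.
Joint ranges: [-161.44, 161.44], [-28.35, 127.94], [-78.24, 83.42], [0, 140.83], [-78.03, 258.03], [13.02, 114.36], [-168.23, 168.23]. Speed limits (degrees/s): [147.25, 147.25, 180, 180, 180, 180, 180].

## Interface

Orientations are given as [roll, pitch, yaw] about the fixed x, y, z axes, in that order (R = Rz(yaw) Ry(pitch) Rx(roll)).
In Python, from rig import env, claw, imaging, order gives the robot as it stands. Calls block until the motion is done:
- env.move_to(position, orientation): joint-space move of the TCP to a pose.
- env.move_straight(position, frame=None, vel=0.15, threshold=None): straight line of the TCP; frame=None keeps the orientation; vel is the mean speed in m/s. With threshold (N) it stops when the force on the tool has changed by that much, and returns True; else False.
- env.goto_joints(angles): joint-space move.
- claw.set_gripper(opening, strength=None): finger opening in m; strength is the grip in N (None keeps the last); returns when the fingers have stopped.
- env.dwell(seconds).
- env.solve_ik(position, orientation): joint angles nearest the present ones, or None.
- imaging.camera(name): name is "side" or "top"; returns a dict with "image" (420x560x3 uint8, red, green, blue), "fx", "fy", "cx", "cy" (pixels), "k1" (the pictures are not rectified: a ray, as slopes to the right and down, at radius r is drawn at 1 + k1 r^2 times it, then the intrinsics apply), "rvec" (rotation vector, rad) and "tvec" (3), from world to camera coordinates, as OpenCV has them. Camera axes: x right, y down, z forward; pixel columns grow to the right and rows downward; lengths in m; the calibration is good to about 2 mm. A picture is of the moment at which its call begins. There is no depth.
A pose or a line that the arm cannot do raises env.PlanningError and nothing moves.
- order.close_job(): hands the job in, once; it reports no verdict.
Readings, each from a call of its own:
- env.current_t(): time.
- env.current_joints(): joint angles.
- env.current_joint_vel(): joint speeds.
- env.current_joint_torque(): joint torques, N m.
- env.current_position(): TCP position.
- env.current_eef_rot(): TCP orientation.
- env.current_ft_force(): force on the tool from outside, world axes, zero at the start.
- env.current_moment(): the same for the moment, N m.
- env.current_width(): finger opening in m.
Only numpy, scipy, OpenCV 4.12 (cv2) and the standard library are available. Lean on these libraries where they do the work, as an engineer would, in place of code of your own. Each camera call takes 0.05 s, during which the arm holds its last target.

## Task

The printer has finished: pull its bed all the way out to the front stop, lay every white T-bracket flat on the sloped rack, side by side and not on one another, and put the square purge tower in the scrap bin. Then lay the grey calibration board flat inside the white outline on the cleared bed, lined up with it, and slide the bed fully home with the board on it. Leave the other things on the bench where they are.

Things in the scene. Friction and masses are not known exactly. Their poses are not given: they have to be found in the camera images.
- bed (a joint): The print bed's slide, in m: 0 = fully home against the rear stop (under the printer's gantry), 0.15 = fully out against the front stop. It moves horizontally along the -y axis of bed_centre as the value grows. About 3 N of friction; stays where it is left.
- bed_centre (a point): Centre of the top surface of the black print bed (240 mm along its x, 240 mm along its y, surface about 62 mm above the table); moves and turns with the bed; z up. A thin white outline, 136 x 76 mm (long side along x), is drawn around this point.
- printer: The printer, fixed: grey base 280 x 400 x 33 mm, origin under its centre, on the table, axes as bed_centre. Its gantry stands across the bed 120 mm to +y of the origin: two dark posts 360 mm tall at x = +-175 mm, a beam on top, and a print head between them (y = 75 to 125 mm) about 80 mm above the bed. The bed centre is at y = 20 mm when home.
- bed_grip (a point): Top of the upright grey pull tab at the front (-y) end of the bed, 160 mm from the bed centre and 40 mm above the bed surface. The tab is 24 mm wide along the bed's x, 12 mm thick along its y, with a gap of 34 mm between it and the bed's edge; it stands clear from the bed surface level up. Axes as bed_centre.
- bracket1: White printed T-shaped bracket, may be absent: flat plate 95 (x) x 34 (y) x 8 mm with an upright web 60 (x) x 14 (y) x 26 mm along the middle of its top, 34 mm tall in all. Origin at the centre of the plate's underside, z up through the web. 45 g. Starts flat on the bed.
- bracket2: White printed T-shaped bracket, may be absent: flat plate 95 (x) x 34 (y) x 8 mm with an upright web 60 (x) x 14 (y) x 26 mm along the middle of its top, 34 mm tall in all. Origin at the centre of the plate's underside, z up through the web. 45 g. Starts flat on the bed.
- bracket3: White printed T-shaped bracket, may be absent: flat plate 95 (x) x 34 (y) x 8 mm with an upright web 60 (x) x 14 (y) x 26 mm along the middle of its top, 34 mm tall in all. Origin at the centre of the plate's underside, z up through the web. 45 g. Starts flat on the bed.
- bracket4: White printed T-shaped bracket, may be absent: flat plate 95 (x) x 34 (y) x 8 mm with an upright web 60 (x) x 14 (y) x 26 mm along the middle of its top, 34 mm tall in all. Origin at the centre of the plate's underside, z up through the web. 45 g. Starts flat on the bed.
- tower: White purge tower, a plain square block 40 x 40 x 55 mm (z) with faint grey layer lines; origin at the centre of its underside, z up. 50 g. Starts on the bed among the brackets.
- calboard: Grey calibration board, a slab 110 (x) x 50 (y) x 14 mm with a white panel of black dots on its top, lying flat on the table at the right of the printer; origin at the centre of its underside, z up. About 120 g.
- rack_face: Sloped aluminium rack on short legs, fixed. Origin at the centre of its sloping upper face (50 mm above the table); face 130 mm along its x (x runs up the slope, away from the robot, at 20 degrees to level), 340 mm along its y (level), z at right angles out of the face. A lip stands 8 mm above the face along the lower edge (inner side at x = -65 mm).
- bin: Grey open scrap bin, fixed, 120 x 120 mm outside, walls 4 mm, 60 mm tall, floor 4 mm; origin at the centre of its underside, on the table.
- glue: Glue stick standing up, 31 mm across, 100 mm tall; loose, not part of the job. Origin at its underside.
- scraper: Scraper lying down, 190 mm long; loose, not part of the job. Origin at its underside.
- driver: Screwdriver lying down, 170 mm long; loose, not part of the job. Origin at its underside.
- jar: Small jar with a black cap, 60 mm across, 70 mm tall; loose, not part of the job. Origin at its underside.
- cutters: Flush cutters lying down, 130 mm long; loose, not part of the job. Origin at its underside.
Things that resemble listed ones, but are neither listed nor needed, are in the scene too. What is shaped like the bracket1 but brown or orange is not meant.

How it is judged (in metres and radians):
On the way, in this order (a step that is already met when the one before it is completed fails the run):
1. the bed is pulled out to its front stop (value of joint bed above 0.143 m), for 0.2 s.
2. with the bed still out, every bracket lies on the rack and the tower is in the bin (value of joint bed above 0.143 m and x of bracket1 in the frame of rack_face between -0.055 and 0.055 m and y of bracket1 in the frame of rack_face between -0.165 and 0.165 m and z of bracket1 in the frame of rack_face between -0.005 and 0.007 m and angle between the z axis of each of bracket1, bracket2, bracket3, bracket4 and the z axis of rack_face, either way round below 0.12 rad and linear speed of each of bracket1, bracket2, bracket3, bracket4, tower below 0.02 m/s and x of bracket2 in the frame of rack_face between -0.055 and 0.055 m and y of bracket2 in the frame of rack_face between -0.165 and 0.165 m and z of bracket2 in the frame of rack_face between -0.005 and 0.007 m and x of bracket3 in the frame of rack_face between -0.055 and 0.055 m and y of bracket3 in the frame of rack_face between -0.165 and 0.165 m and z of bracket3 in the frame of rack_face between -0.005 and 0.007 m and x of bracket4 in the frame of rack_face between -0.055 and 0.055 m and y of bracket4 in the frame of rack_face between -0.165 and 0.165 m and z of bracket4 in the frame of rack_face between -0.005 and 0.007 m and x of tower in the frame of bin between -0.056 and 0.056 m and y of tower in the frame of bin between -0.056 and 0.056 m and height (world z) of tower below 0.065 m), for 0.2 s.
3. with the bed still out, the calibration board lies in the outline (value of joint bed above 0.143 m and x of calboard in the frame of bed_centre between -0.015 and 0.015 m and y of calboard in the frame of bed_centre between -0.015 and 0.015 m and z of calboard in the frame of bed_centre between -0.004 and 0.005 m and angle between the x axis of calboard and the x axis of bed_centre, either way round below 0.2 rad and angle between the z axis of calboard and the z axis of bed_centre, either way round below 0.1 rad and linear speed of calboard below 0.02 m/s), for 0.2 s.
4. the bed is home with the board on it (value of joint bed below 0.006 m and x of calboard in the frame of bed_centre between -0.015 and 0.015 m and y of calboard in the frame of bed_centre between -0.015 and 0.015 m and z of calboard in the frame of bed_centre between -0.004 and 0.005 m and angle between the x axis of calboard and the x axis of bed_centre, either way round below 0.2 rad and angle between the z axis of calboard and the z axis of bed_centre, either way round below 0.1 rad and linear speed of calboard below 0.02 m/s), for 0.2 s.
At the end, for the whole second after the job is handed in: Bed home within 6 mm; board flat on it, within 15 mm each way of the outline's centre and 0.2 rad of its direction; every bracket flat on the rack face (0.12 rad, within 7 mm), centre within 55 mm of mid along the slope, 165 mm across; tower in the bin; all at rest (all of step 4 and velocity of joint bed between -0.01 and 0.01 m/s and x of bracket1 in the frame of rack_face between -0.055 and 0.055 m and y of bracket1 in the frame of rack_face between -0.165 and 0.165 m and z of bracket1 in the frame of rack_face between -0.005 and 0.007 m and angle between the z axis of each of bracket1, bracket2, bracket3, bracket4 and the z axis of rack_face, either way round below 0.12 rad and linear speed of each of bracket1, bracket2, bracket3, bracket4, tower below 0.02 m/s and x of bracket2 in the frame of rack_face between -0.055 and 0.055 m and y of bracket2 in the frame of rack_face between -0.165 and 0.165 m and z of bracket2 in the frame of rack_face between -0.005 and 0.007 m and x of bracket3 in the frame of rack_face between -0.055 and 0.055 m and y of bracket3 in the frame of rack_face between -0.165 and 0.165 m and z of bracket3 in the frame of rack_face between -0.005 and 0.007 m and x of bracket4 in the frame of rack_face between -0.055 and 0.055 m and y of bracket4 in the frame of rack_face between -0.165 and 0.165 m and z of bracket4 in the frame of rack_face between -0.005 and 0.007 m and x of tower in the frame of bin between -0.056 and 0.056 m and y of tower in the frame of bin between -0.056 and 0.056 m and height (world z) of tower below 0.065 m); the robot touches nothing.
It fails at once if another thing on the bench is pushed more than 30 mm (distance of any of glue, scraper, driver, jar, cutters from where it was at the start of the episode above 0.03 m).
Of bracket1, bracket2, bracket3, bracket4 only 3 to 4 are there at a start; the rules pass over those that are not, and their reading is None.
At some moment in a run one of calboard may be knocked a few centimetres aside while the robot is not near it.
It also fails if it takes over 210 s, if anything falls off the work surface, if the arm or the gripper's body presses on something with over 40 N, if the wrist force passes 120 N, or if a joint passes its speed limit or range.

## Working session

There is one attempt and no reset: what is moved stays moved. The work goes in short steps, each a Python script; the robot and the scene stay as the last script left them, time stands still between calls to the robot, and variables do not carry over. Pictures are saved under pics/ and viewed, and the job is handed in when it is done.

```bash
ls -la; mkdir -p pics; python3 - <<'E'
from rig import env, claw, imaging, order
import cv2
print(env.current_t(),env.current_joints(),env.current_position(),env.current_eef_rot(),env.current_width(),env.grip_point_offset)
for n in ("side","top"):
    c=imaging.camera(n)
    cv2.imwrite(f"pics/{n}0.png",c["image"][:,:,::-1])
    print({k:v for k,v in c.items() if k!="image"})
E
```

```text
total 12
drwxr-xr-x  3 agent agent 4096 Dec  6 23:04 .
drwxr-xr-x 23 root  root  4096 Dec  6 23:04 ..
drwxr-xr-x  2 agent agent 4096 Dec  6 23:04 pics
0.0 [-70.30299128  22.87253914   2.57969429  88.11465052  -1.07084377
  69.15088858  -2.90546815] [0.27819573 0.58674513 0.2302526 ] [-90.00820684   0.1136512   64.63726224] 0.08534704785898065 0.0187
{'fx': 498.7383801887618, 'fy': 498.7383801887618, 'cx': 281.1678663325771, 'cy': 214.0683240850073, 'k1': -0.07638700815324977, 'rvec': array([ 2.09173702, -0.59220112,  0.34355535]), 'tvec': array([-0.47279649,  0.24492265,  1.17357262])}
{'fx': 521.9673602760449, 'fy': 521.9673602760449, 'cx': 289.1317952413987, 'cy': 210.1782795402356, 'k1': -0.1483005212150825, 'rvec': array([ 2.10801164, -2.16512118,  0.18548276]), 'tvec': array([0.01088004, 0.53481762, 1.63650028])}
```

View pics/side0.png

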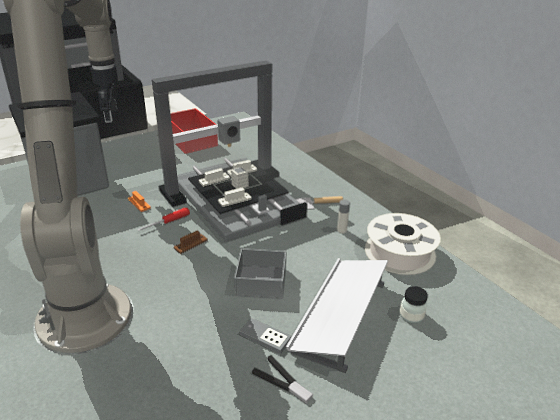

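View pics/top0.png

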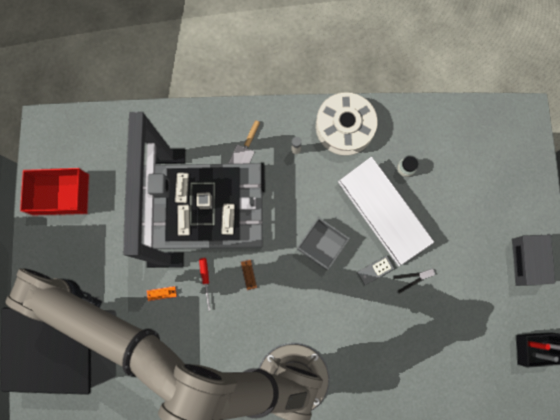

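```bash
cat > h.py <<'E'
import numpy as np, cv2
from rig import env, claw, imaging, order
def cam(n,save=None):
    c=imaging.camera(n)
    if save: cv2.imwrite(f"pics/{save}.png",c["image"][:,:,::-1])
    return c
def KD(c): return np.array([[c["fx"],0,c["cx"]],[0,c["fy"],c["cy"]],[0,0,1.]]),np.array([c["k1"],0,0,0.])
def proj(c,P):
    K,D=KD(c); return cv2.projectPoints(np.array(P,float).reshape(-1,1,3),c["rvec"],c["tvec"],K,D)[0][:,0]
def rays(c,uv):
    K,D=KD(c); p=cv2.undistortPoints(np.array(uv,float).reshape(-1,1,2),K,D)[:,0]
    R=cv2.Rodrigues(c["rvec"])[0]; o=-R.T@c["tvec"]
    return o,np.c_[p,np.ones(len(p))]@R
def onz(c,uv,z):
    o,d=rays(c,uv); return o+d*((z-o[2])/d[:,2])[:,None]
def crop(c,x0,y0,x1,y1,s,name):
    im=cv2.resize(c["image"][y0:y1,x0:x1,::-1],None,fx=s,fy=s,interpolation=cv2.INTER_CUBIC); cv2.imwrite(f"pics/{name}.png",im)
E
python3 - <<'E'
from h import *
t=cam("top"); s=cam("side")
crop(t,120,100,300,270,4,"t1a"); crop(t,290,150,450,300,5,"t1b")
crop(s,150,140,330,250,4.4,"s1a"); crop(s,220,230,400,410,3.3,"s1b")
E
```

```text
(no output)
```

View pics/t1a.png

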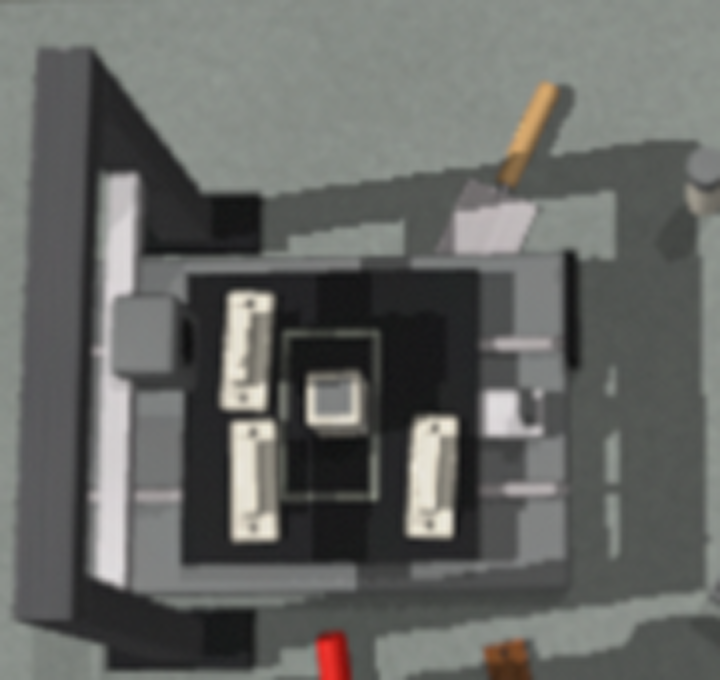

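View pics/t1b.png

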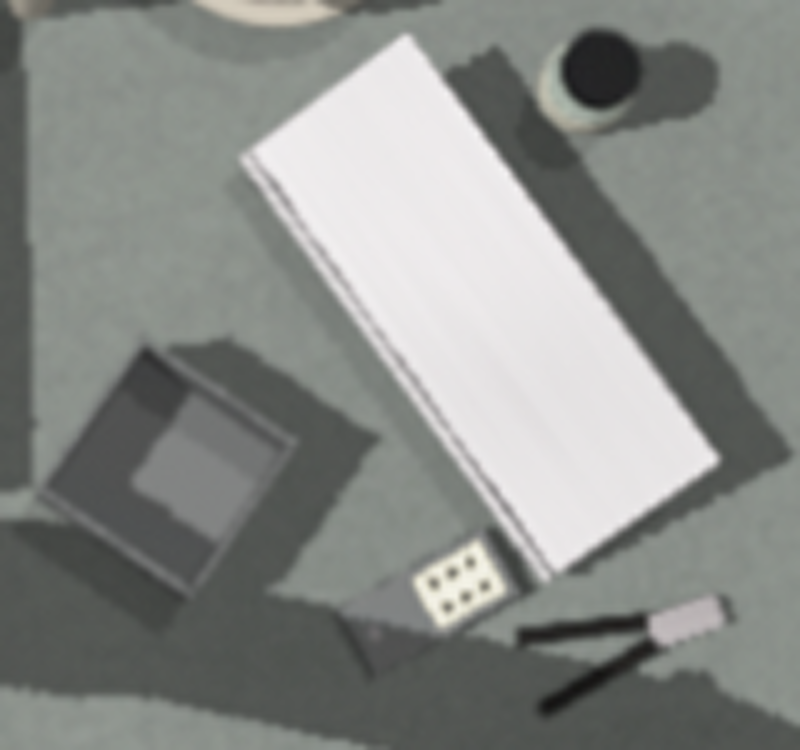

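View pics/s1a.png

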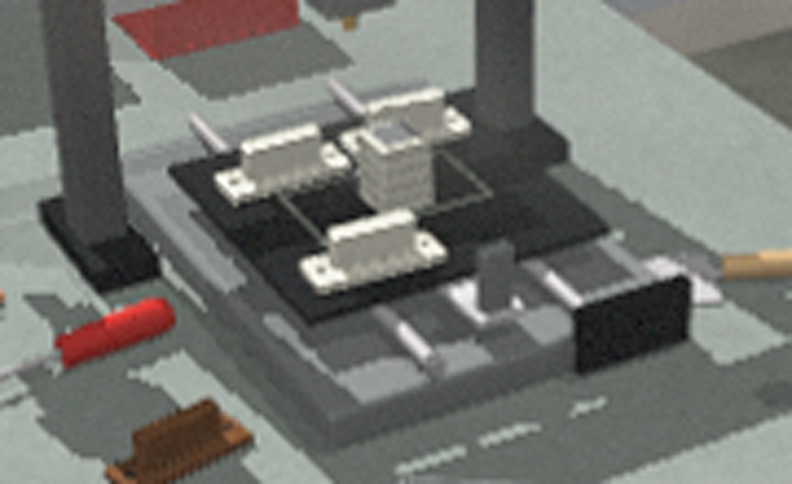

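View pics/s1b.png

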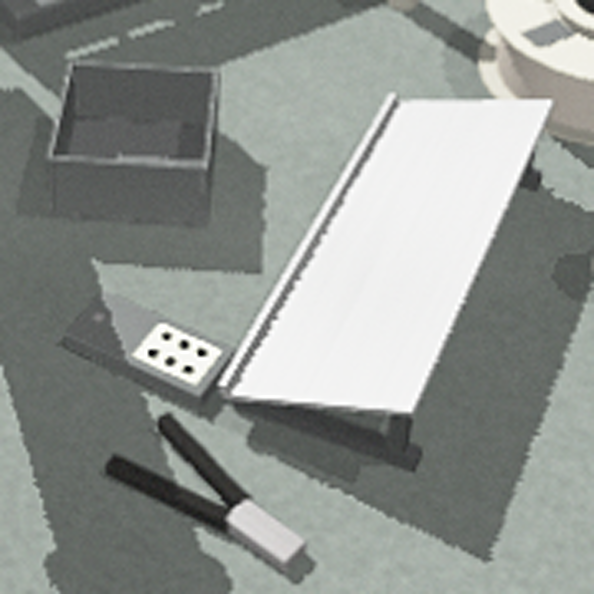

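```bash
python3 - <<'E'
from h import *
np.set_printoptions(precision=4,suppress=True)
t=cam("top"); s=cam("side")
def T(l,ox,oy,k): return (np.array(l,float)+.5)/k-.5+np.array([ox,oy])
out=onz(t,T([(285,332),(380,332),(380,498),(283,498)],120,100,4),.062); print("outline",out,out.mean(0))
bed=onz(t,T([(190,272),(478,270),(478,563),(183,560)],120,100,4),.062);print("bed",bed,bed.mean(0))
base=onz(t,T([(562,255),(567,588)],120,100,4),.033);print("base front",base)
tab=onz(t,T([(520,392),(540,392),(540,425),(520,425)],120,100,4),.102);print("tab",tab.mean(0),proj(s,tab.mean(0)))
rk=onz(t,T([(243,158),(553,582)],290,150,5),.05-.065*np.sin(.349)+.0075);print("lip",rk)
rk2=onz(t,T([(408,35),(720,460)],290,150,5),.05+.065*np.sin(.349));print("up",rk2)
b=onz(t,T([(150,347),(297,440),(190,595),(38,495)],290,150,5),.06);print("bin",b,b.mean(0))
cb=onz(t,T([(488,530),(533,590),(372,678),(335,610)],290,150,5),.014);print("cal",cb,cb.mean(0), [np.linalg.norm(cb[i]-cb[i-1]) for i in range(4)])
for nm,l in dict(sc=[(232,290),(275,292),(267,410),(222,408)],b2=[(230,422),(275,418),(278,540),(235,543)],b3=[(413,416),(458,414),(453,538),(407,537)]).items():
    p=onz(t,T(l,120,100,4),.070); print(nm,p.mean(0),[np.linalg.norm(p[i]-p[i-1]) for i in range(4)])
p=onz(t,T([(305,373),(358,373),(358,424),(307,424)],120,100,4),.117);print("tower",p.mean(0),p)
# side checks
print("side proj", proj(s,out), proj(s,cb))
E
```

```text
outline [[0.6307 0.3118 0.062 ]
 [0.6285 0.2346 0.062 ]
 [0.4933 0.2349 0.062 ]
 [0.4953 0.3127 0.062 ]] [0.5619 0.2735 0.062 ]
bed [[0.6832 0.3905 0.062 ]
 [0.6777 0.1548 0.062 ]
 [0.4394 0.1574 0.062 ]
 [0.4474 0.3931 0.062 ]] [0.5619 0.274  0.062 ]
base front [[0.696  0.0879 0.033 ]
 [0.4207 0.0887 0.033 ]]
tab [0.555  0.1118 0.102 ] [[260.2246 197.2677]]
lip [[ 0.6286 -0.1669  0.0353]
 [ 0.3454 -0.3552  0.0353]]
up [[ 0.6994 -0.274   0.0722]
 [ 0.4169 -0.4594  0.0722]]
bin [[ 0.5013 -0.0995  0.06  ]
 [ 0.4391 -0.1908  0.06  ]
 [ 0.3431 -0.1191  0.06  ]
 [ 0.4088 -0.0254  0.06  ]] [ 0.4231 -0.1087  0.06  ]
cal [[ 0.3817 -0.3189  0.014 ]
 [ 0.3418 -0.3464  0.014 ]
 [ 0.2885 -0.2384  0.014 ]
 [ 0.333  -0.2163  0.014 ]] [ 0.3363 -0.28    0.014 ] [np.float64(0.11354677784513509), np.float64(0.048531901733860676), np.float64(0.12042237977971351), np.float64(0.049705571361692145)]
sc [0.6152 0.3395 0.07  ] [np.float64(0.09715137287027655), np.float64(0.0352750856291898), np.float64(0.09694993351358343), np.float64(0.03653670789557174)]
b2 [0.5087 0.3343 0.07  ] [np.float64(0.09757816208644224), np.float64(0.03641407941307758), np.float64(0.09819125974280948), np.float64(0.03443751229459272)]
b3 [0.5087 0.1918 0.07  ] [np.float64(0.09704497899532481), np.float64(0.03595994413584279), np.float64(0.0993756362345196), np.float64(0.03643237255161561)]
tower [0.5643 0.2646 0.117 ] [[0.585  0.2858 0.117 ]
 [0.5838 0.2443 0.117 ]
 [0.5436 0.2443 0.117 ]
 [0.5446 0.2841 0.117 ]]
side proj [[249.6442 174.2118]
 [260.8543 184.5047]
 [222.6924 195.6484]
 [212.2629 184.5271]] [[290.1976 337.547 ]
 [281.6786 352.8287]
 [236.5798 330.6956]
 [248.9494 317.4741]]
```

```bash
cat >> h.py <<'E'
from scipy.spatial.transform import Rotation as Rn
def down(a): return [-90,0,a]
def rpyR(o): return Rn.from_euler('xyz',o,degrees=True).as_matrix()
RXA=np.radians(-56.4)
xr=np.array([np.cos(RXA),np.sin(RXA),0]); yr=np.array([-xr[1],xr[0],0])
T20=np.radians(20); XR=xr*np.cos(T20)+np.array([0,0,np.sin(T20)]); ZR=np.cross(XR,yr)
RC=np.array([.5244,-.316,.05])
def rack_ori(flip=False):
    y=-ZR; x=yr*(-1 if flip else 1); z=np.cross(x,y)
    return list(Rn.from_matrix(np.c_[x,y,z]).as_euler('xyz',degrees=True))
def rackp(x,y,z): return RC+x*XR+y*yr+z*ZR
E
python3 - <<'E'
from h import *
np.set_printoptions(precision=1,suppress=True)
def ik(n,p,o):
    print(n,env.solve_ik(list(p),list(o)))
ik("ret",[.22,.36,.3],down(64.6)); ik("mid",[.42,.08,.3],down(89))
for a in (89,-91):
    ik("tab",[.558,.113,.072],down(a)); ik("tabout",[.556,-.004,.072],down(a))
    ik("far",[.616,.224,.074],down(a)); ik("near",[.507,.07,.074],down(a))
for a in (55,-35): ik("bin",[.423,-.109,.04],down(a))
for f in (0,1):
    o=rack_ori(f); print(o)
    for y in (-.11,0,.11):
        ik("rack",rackp(-.012,y,.012),o);ik("rackup",rackp(-.012,y,.10),o)
for a in (25.4,-154.6): ik("cal",[.336,-.28,.01],down(a)); 
E
```

```text
ret [-68.3  -4.1   3.7 111.1   0.3  72.9  -0.1]
mid [-41.5  -4.4  23.6 111.    1.8  73.1  70.5]
tab [-28.6  25.4  16.2 108.5  -9.3  47.4  81.5]
tabout [-22.1  25.   22.8 110.4 -12.9  47.   96.6]
far [-30.3  32.1   9.1  95.8  -6.1  52.5  70.1]
near [-28.6  20.4  19.1 116.2  -9.3  44.9  85. ]
tab [-43.9  29.3  36.6 108.9 -22.7  49.2 -86.7]
tabout [-36.6  29.7  42.2 110.8 -26.1  49.3 -71.6]
far [-48.1  36.7  35.   96.4 -24.8  54.9 -94.9]
near [-45.7  24.6  40.8 116.6 -22.   46.5 -83. ]
bin [-31.3  23.4  47.8 127.5 -27.5  39.6  90.9]
bin [-38.7  28.5  58.3 127.6 -36.7  42.7  10. ]
[np.float64(-109.99999999999997), np.float64(0.0), np.float64(33.60000000000001)]
rack [  8.8  19.6  26.  125.7  -1.2  18.2  66.9]
rackup [ -5.2   8.3  37.7 125.7   6.6  29.7  59.7]
rack [ -8.3  25.5  34.2 119.7  -6.9  22.2  60.8]
rackup [-20.5  15.9  44.2 119.6   0.9  32.4  53.9]
rack [-19.3  33.   39.3 111.  -13.8  28.1  57.5]
rackup [-26.8  24.1  44.4 110.8  -5.   36.7  50. ]
[np.float64(-70.00000000000001), np.float64(0.0), np.float64(-146.4)]
rack [-17.3  32.2  60.9 126.2 -52.9  25.9 -65.6]
rackup [-33.2  20.3  74.2 126.  -25.5  31.1 -89.7]
rack [-31.8  47.9  72.3 120.1 -64.8  38.8 -69.3]
rackup [-39.3  30.2  73.1 119.9 -33.4  36.2 -94.8]
rack [-37.1  54.1  72.1 111.3 -61.7  43.7 -84. ]
rackup [ -42.6   40.2   72.6  111.1  -39.9   43.2 -100.1]
cal [ 12.1  21.9  25.8 128.  -17.2  33.3  76.2]
cal [-19.6  47.3  72.4 128.5 -60.7  53.3 -62.5]
```

```bash
python3 - <<'E'
from h import *
env.move_straight([.22,.38,.33],None,.25)
env.move_to([.40,.06,.32],down(89))
claw.set_gripper(.036,40)
env.move_to([.558,.113,.19],down(89))
print(env.current_t(),env.current_position(),env.current_width(),env.current_ft_force())
cam("top","t2");s=cam("side","s2"); crop(s,150,110,350,260,4,"s2c")
E
```

```text
4.1667 [0.55771336 0.11268868 0.1904751 ] 0.0358118584865589 [-0.5127651   0.67181083  0.38357641]
```

View pics/s2c.png

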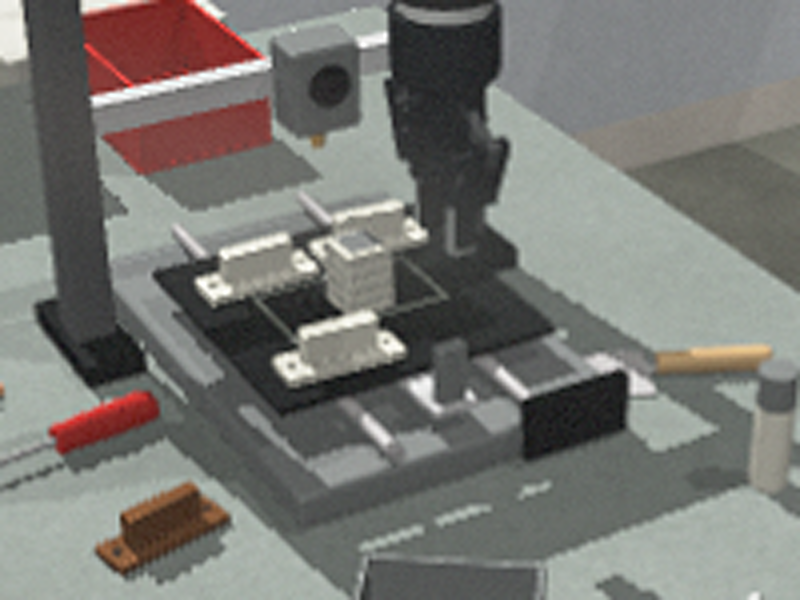

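View pics/t2.png

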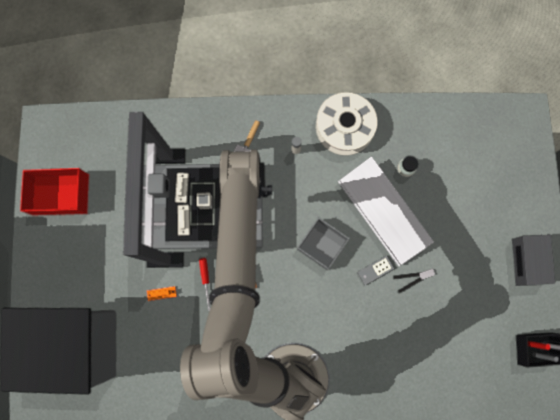

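```bash
python3 - <<'E'
from h import *
print(env.move_straight([.558,.113,.074],None,.1,threshold=8))
print(env.current_position(),env.current_ft_force())
claw.set_gripper(.0,40); print("w",env.current_width())
p=env.current_position()
print(env.move_straight([.5555,-.02,p[2]],None,.08,threshold=15)); print(env.current_t(),env.current_position(),env.current_ft_force())
cam("top","t3"); cam("side","s3")
E
```

```text
False
[0.558608   0.11307555 0.07466456] [ 0.38021169  0.1093367  -0.11138967]
w 0.011171163601794681
True
7.2333 [ 0.55753057 -0.00356621  0.0748739 ] [-0.42606172 -0.12505158  3.84898141]
```

View pics/s3.png

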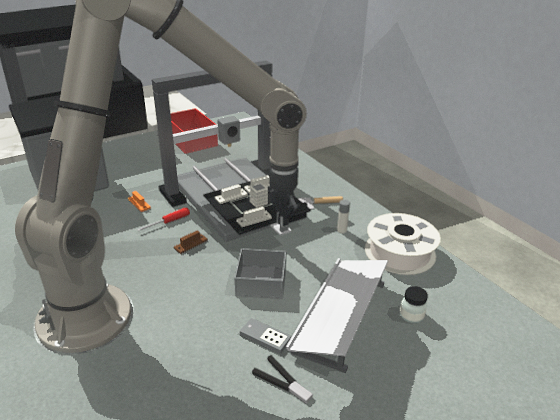

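```bash
python3 - <<'E'
from h import *
p=env.current_position()
print(env.move_straight([p[0],p[1]-.006,p[2]],None,.03,threshold=12)); env.dwell(.3);print(env.current_position(),env.current_ft_force())
claw.set_gripper(.036,40); 
p=env.current_position(); env.move_straight([p[0],p[1],.3],None,.25)
env.move_to([.40,-.12,.35],down(60))
t=cam("top","t4");s=cam("side","s4"); crop(t,180,140,310,270,5,"t4c"); print(env.current_t())
E
```

```text
True
[ 0.55751472 -0.00350614  0.07486482] [-0.94404203  1.19292829  3.94348858]
10.2417
```

View pics/t4c.png

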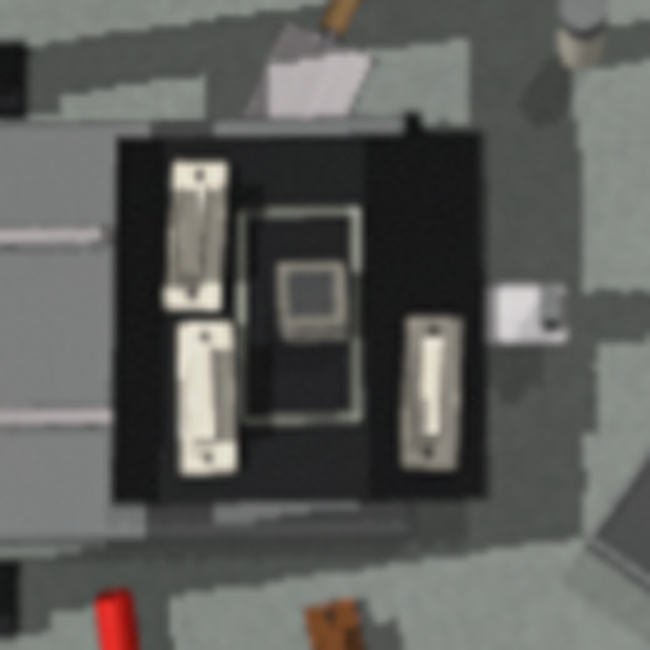

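View pics/s4.png

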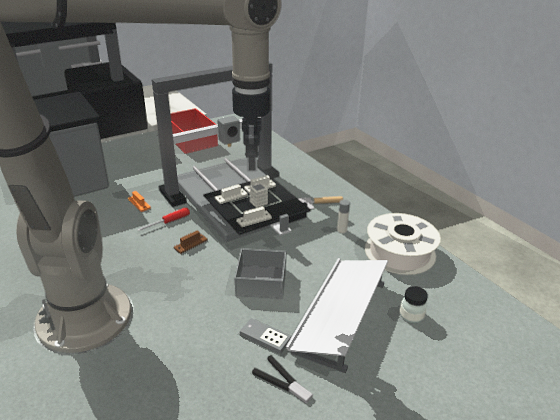

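```bash
python3 - <<'E'
from h import *
np.set_printoptions(precision=4,suppress=True)
t=cam("top")
def T(l): return (np.array(l,float)+.5)/5-.5+np.array([180,140])
def ang(p): # long side: midpoints of first two and last two
    d=(p[0]+p[1]-p[2]-p[3]); return np.degrees(np.arctan2(d[1],d[0]))
for nm,l,z in [("out",[(242,208),(360,208),(360,421),(244,421)],.062),("bed",[(118,140),(482,133),(488,497),(112,501)],.062),
  ("b1",[(171,159),(229,161),(221,311),(163,307)],.070),("b2",[(175,322),(233,319),(238,474),(179,476)],.070),
  ("b3",[(406,316),(463,314),(457,470),(400,467)],.070),("tower",[(276,263),(345,261),(345,325),(278,326)],.117)]:
    p=onz(t,T(l),z); print(nm,p.mean(0),ang(p))
# web tops
print("b3web",onz(t,T([(433,385)]),.096))
print(proj(cam("side"),[.5055,.07,.096]))
E
```

```text
out [0.5616 0.1536 0.062 ] -0.35819273058638484
bed [0.5605 0.1549 0.062 ] -0.6260838602594313
b1 [0.6138 0.2201 0.07  ] -3.1796479559138495
b2 [0.5078 0.214  0.07  ] 1.3194128167847818
b3 [0.5079 0.071  0.07  ] -3.3507471397116215
tower [0.5638 0.1427 0.117 ] 0.23942287965015563
b3web [[0.5079 0.069  0.096 ]]
[[252.4584 210.476 ]]
```

```bash
cat >> h.py <<'E'
def pick(x,y,a,z,op,up=.27):
    env.move_to([x,y,z+.10],down(a)); claw.set_gripper(op,40)
    hit=env.move_straight([x,y,z],None,.12,threshold=10)
    claw.set_gripper(0,40); w=env.current_width()
    p=env.current_position(); env.move_straight([p[0],p[1],up],None,.25)
    print("pick hit",hit,"w",w,env.current_width(),"t",env.current_t())
def rackplace(ry,off,rx=-.012):
    o=rack_ori()
    env.move_to(list(rackp(rx,ry,.13)),o)
    env.move_straight(list(rackp(rx,ry,.035)),None,.2)
    h=env.move_straight(list(rackp(rx,ry,off)),None,.04,threshold=5)
    p=np.array(env.current_position()); print("place hit",h,"height over face",(p-RC)@ZR,env.current_ft_force())
    claw.set_gripper(.04); env.move_straight(list(p+.13*ZR),None,.25)
E
python3 - <<'E'
from h import *
pick(.508,.070,87.5,.0725,.045)
cam("side","s5");cam("top","t5")
E
```

```text
pick hit False w 0.013369399804970346 0.01335210675889801 t 13.9917
```

View pics/s5.png

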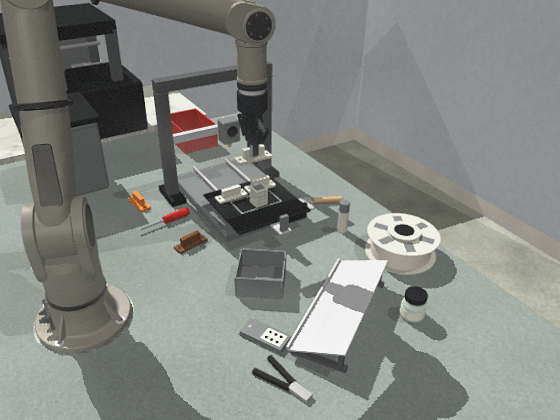

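Bracket b3 is held level in the gripper (around side px 255,155). Placing it on the rack's far part.

```bash
python3 - <<'E'
from h import *
rackplace(.108,.0095)
t=cam("top","t6");s=cam("side","s6");crop(s,270,230,450,380,4.4,"s6c");crop(t,290,140,450,290,4,"t6c");print(env.current_t())
E
```

```text
place hit True height over face 0.010674146812165112 [-1.54630238  2.15182797  5.49188222]
17.625
```

View pics/s6c.png

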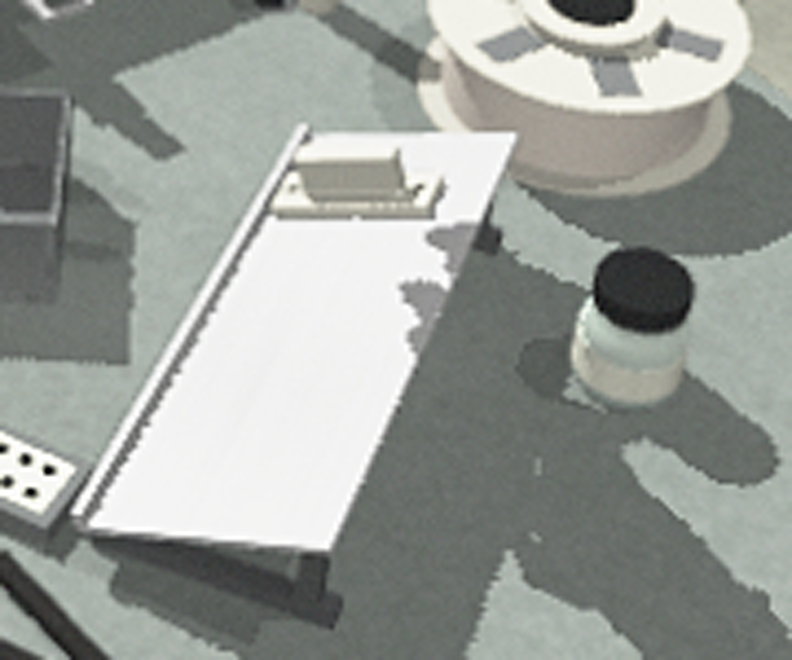

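View pics/t6c.png

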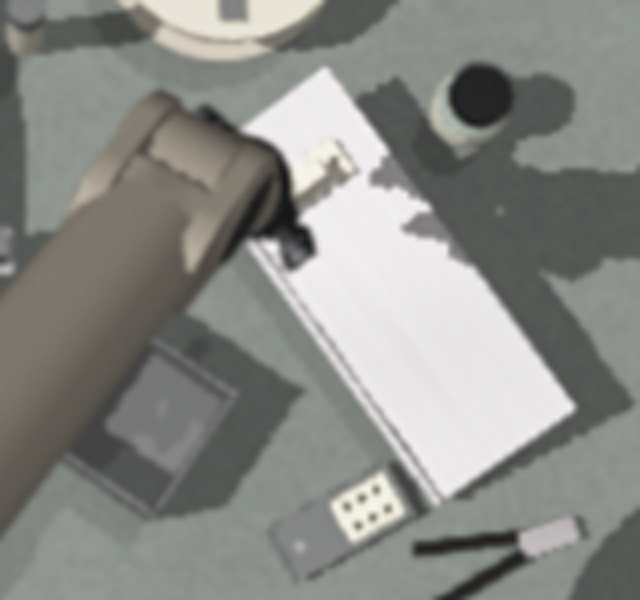

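```bash
python3 - <<'E'
from h import *
env.move_to([.50,.05,.27],down(88))
pick(.508,.214,91,.0725,.045)
rackplace(0,.0095)
env.move_to([.50,.05,.27],down(88))
t=cam("top","t7");s=cam("side","s7");crop(s,200,150,450,380,3,"s7c");print(env.current_t())
E
```

```text
pick hit False w 0.013060285992609949 0.01307971450074344 t 22.0167
place hit True height over face 0.010836083179197882 [-0.86005963  1.7604488   4.8105559 ]
27.3917
```

View pics/s7c.png

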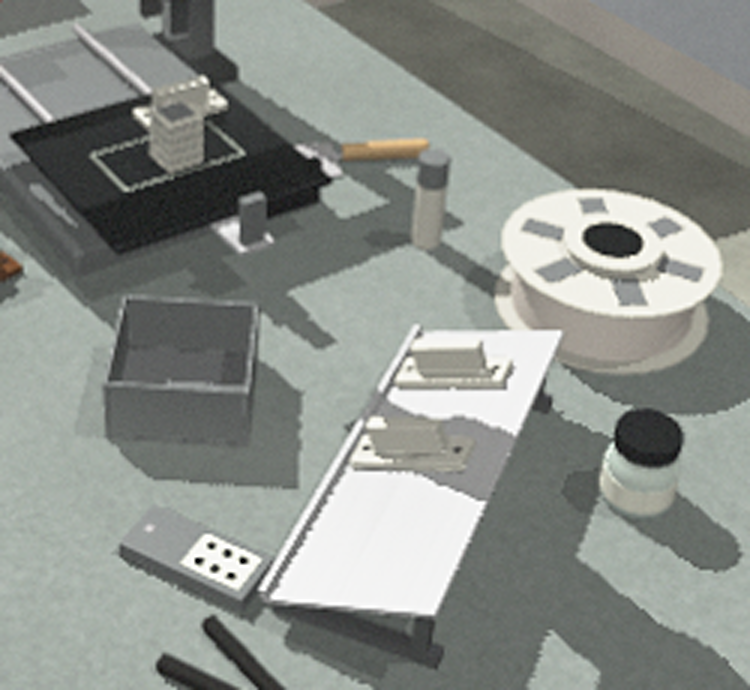

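View pics/t7.png

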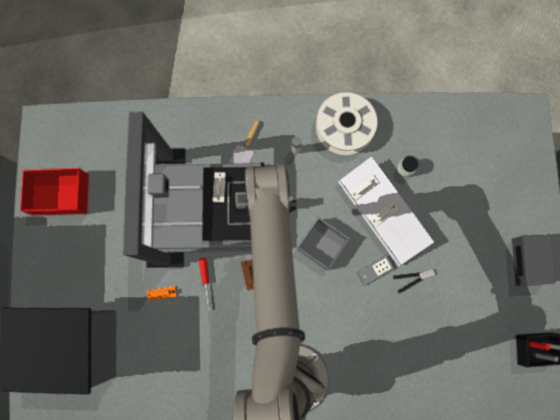

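```bash
python3 - <<'E'
from h import *
pick(.614,.220,86.8,.0725,.045)
rackplace(-.108,.0095)
env.move_to([.52,.03,.27],down(88))
pick(.564,.143,90,.092,.065)
env.move_to([.423,-.109,.18],down(56))
h=env.move_straight([.423,-.109,.041],None,.12,threshold=6); print(h,env.current_position())
claw.set_gripper(.055); env.move_straight([.423,-.109,.25],None,.25)
env.move_to([.45,.15,.32],down(88))
t=cam("top","t8");s=cam("side","s8");crop(s,220,220,420,380,3.7,"s8c");crop(t,290,150,450,300,4,"t8c");print(env.current_t())
E
```

```text
pick hit False w 0.013053198841791075 0.013586331679641381 t 30.825
place hit True height over face 0.011243002943913439 [-0.88765406  0.60044523  4.75493166]
pick hit False w 0.03914990972674156 0.03961279654359407 t 39.8167
False [ 0.42364387 -0.10906075  0.04149102]
45.1167
```

View pics/s8c.png

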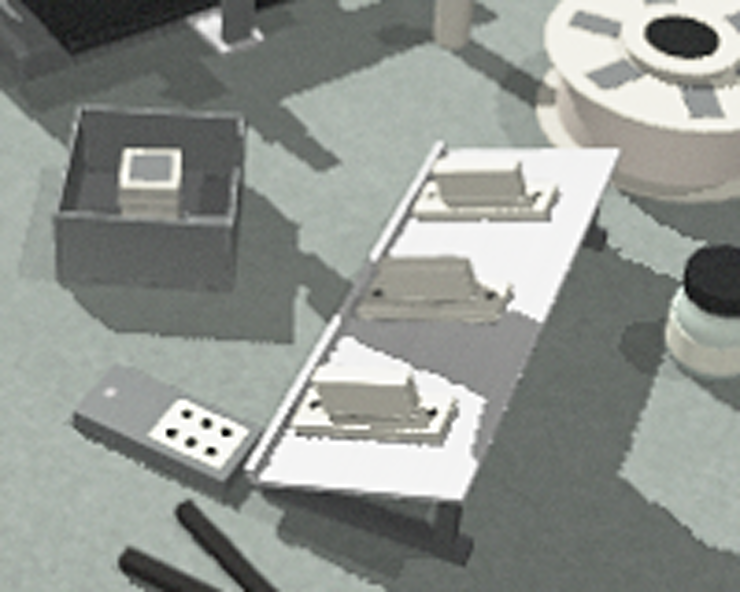

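View pics/t8c.png

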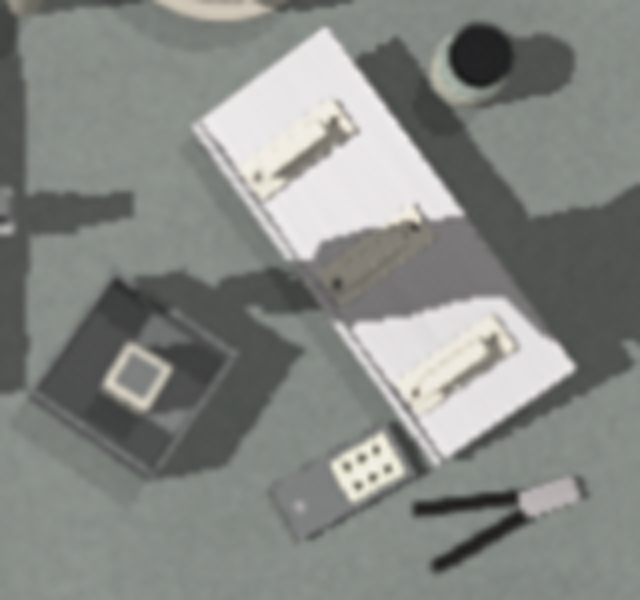

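View pics/t8.png

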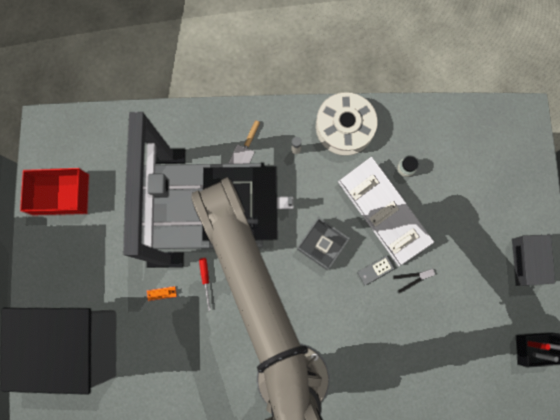

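```bash
python3 - <<'E'
from h import *
t=cam("top");s=cam("side");crop(s,230,310,310,370,10,"s9c");crop(t,345,245,415,297,11,"t9c")
E
```

```text
(no output)
```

View pics/s9c.png

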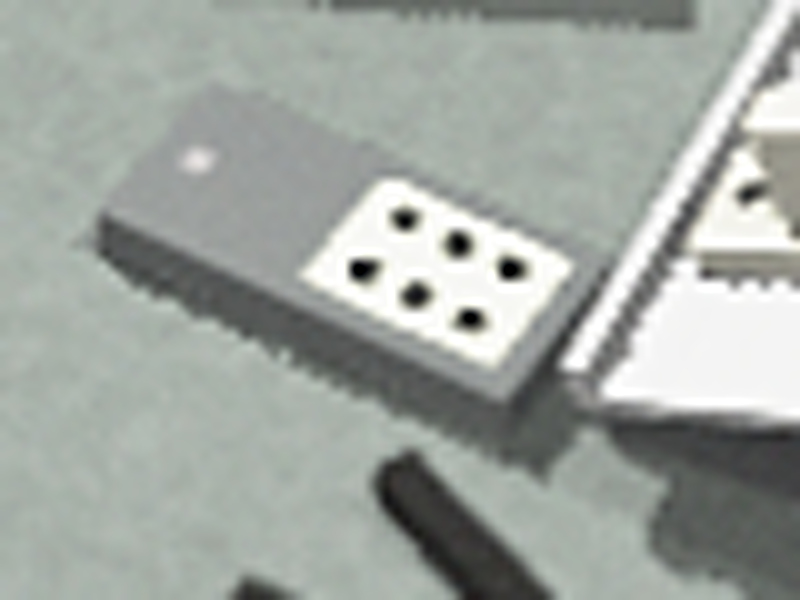

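View pics/t9c.png

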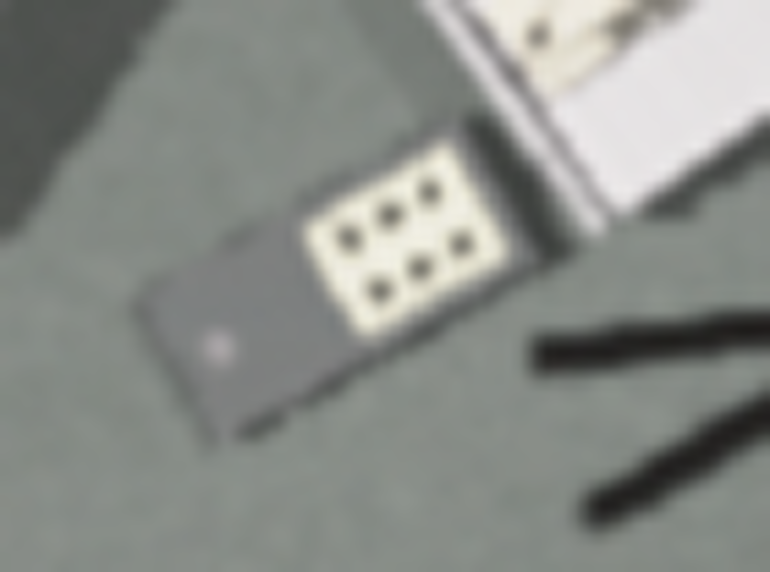

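```bash
python3 - <<'E'
from h import *
np.set_printoptions(precision=4,suppress=True)
t=cam("top");s=cam("side")
def T(l,ox,oy,k): return (np.array(l,float)+.5)/k-.5+np.array([ox,oy])
for c,l in ((s,T([(208,85),(103,213),(498,402),(605,258)],230,310,10)),(t,T([(140,293),(222,440),(535,265),(460,130)],345,245,11))):
    p=onz(c,l,.014); d=p[2]+p[3]-p[0]-p[1]
    print(p[:,:2],p.mean(0),np.degrees(np.arctan2(d[1],d[0])),[np.linalg.norm(p[i]-p[i-1]) for i in range(4)])
E
```

```text
[[ 0.3349 -0.2196]
 [ 0.2947 -0.2426]
 [ 0.342  -0.3364]
 [ 0.385  -0.3131]] [ 0.3392 -0.2779  0.014 ] -62.502788571767056 [np.float64(0.10611826635426892), np.float64(0.04637961779370683), np.float64(0.10505819885907092), np.float64(0.0488847954916774)]
[[ 0.3343 -0.2185]
 [ 0.2905 -0.2408]
 [ 0.3387 -0.3363]
 [ 0.3793 -0.316 ]] [ 0.3357 -0.2779  0.014 ] -64.20647659350023 [np.float64(0.107338811129883), np.float64(0.04913560955590393), np.float64(0.10692520889222051), np.float64(0.045391416234802924)]
```

```bash
python3 - <<'E'
from h import *
env.move_to([.42,-.10,.27],down(50))
env.move_to([.337,-.278,.12],down(26.5)); claw.set_gripper(.068,60)
t=cam("top","t10")
print(env.move_straight([.337,-.278,.003],None,.08,threshold=6),env.current_position(),env.current_ft_force())
claw.set_gripper(0,60); print(env.current_width(),env.current_ft_force())
env.move_straight([.337,-.278,.2],None,.15); print(env.current_width())
env.move_to([.45,.0,.3],down(70))
cam("top","t11");s=cam("side","s11");crop(s,180,100,320,240,4,"s11c"); print(env.current_t())
E
```

```text
False [ 0.33730118 -0.27815968  0.00330491] [-0.27154455  0.28915549  0.61346806]
0.04792778148682821 [-1.83946502  1.62278058  7.99926307]
0.04807147322370067
52.35
```

View pics/s11.png

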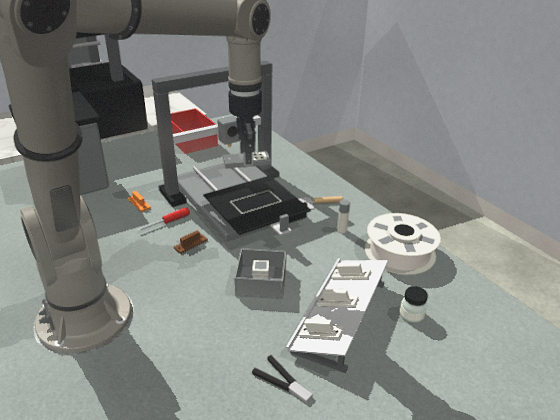

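View pics/t11.png

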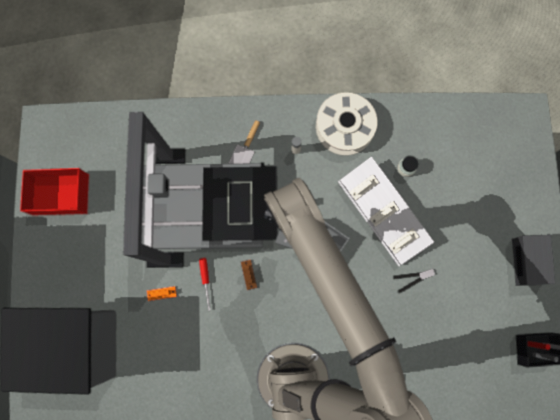

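```bash
python3 - <<'E'
from h import *
t=cam("top");s=cam("side");crop(t,200,160,290,245,8,"t12c");crop(s,195,175,325,240,6,"s12c")
E
```

```text
(no output)
```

View pics/t12c.png

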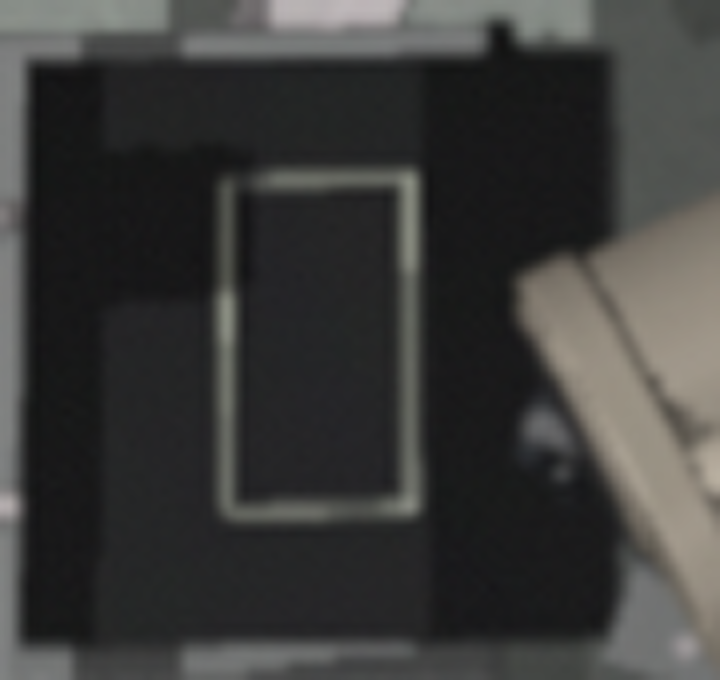

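View pics/s12c.png

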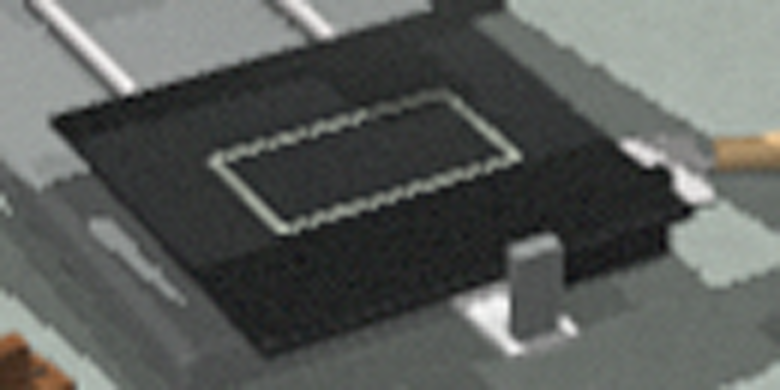

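```bash
python3 - <<'E'
from h import *
np.set_printoptions(precision=4,suppress=True)
t=cam("top");s=cam("side")
def T(l,ox,oy,k): return (np.array(l,float)+.5)/k-.5+np.array([ox,oy])
P=[]
for c,l in ((t,T([(227,180),(410,178),(412,508),(228,514)],200,160,8)),(s,T([(448,94),(515,158),(284,232),(216,162)],195,175,6))):
    p=onz(c,l,.062); d=p[0]+p[1]-p[2]-p[3]
    print(p[:,:2],p.mean(0),np.degrees(np.arctan2(d[1],d[0]))); P.append(p.mean(0))
c=(P[0]+P[1])/2
env.move_to([c[0],c[1],.17],down(89.3))
env.move_straight([c[0],c[1],.085],None,.12)
print(env.move_straight([c[0],c[1],.063],None,.03,threshold=4),env.current_position(),env.current_ft_force())
claw.set_gripper(.066); p=env.current_position(); env.move_straight([p[0],p[1],.28],None,.15)
env.move_to([.42,-.05,.32],down(60))
t=cam("top","t13");s=cam("side","s13");crop(t,200,160,290,245,8,"t13c");crop(s,195,175,325,240,6,"s13c");print(env.current_t())
E
```

```text
[[0.6291 0.1914]
 [0.6279 0.1176]
 [0.4937 0.1187]
 [0.4932 0.192 ]] [0.561  0.1549 0.062 ] -0.3601489465487879
[[0.6331 0.1903]
 [0.6296 0.1191]
 [0.4972 0.1185]
 [0.4983 0.1921]] [0.5646 0.155  0.062 ] -0.25246077342224366
True [0.5625 0.1549 0.0659] [-1.13   -1.2659  4.2525]
57.9417
```

View pics/t13c.png

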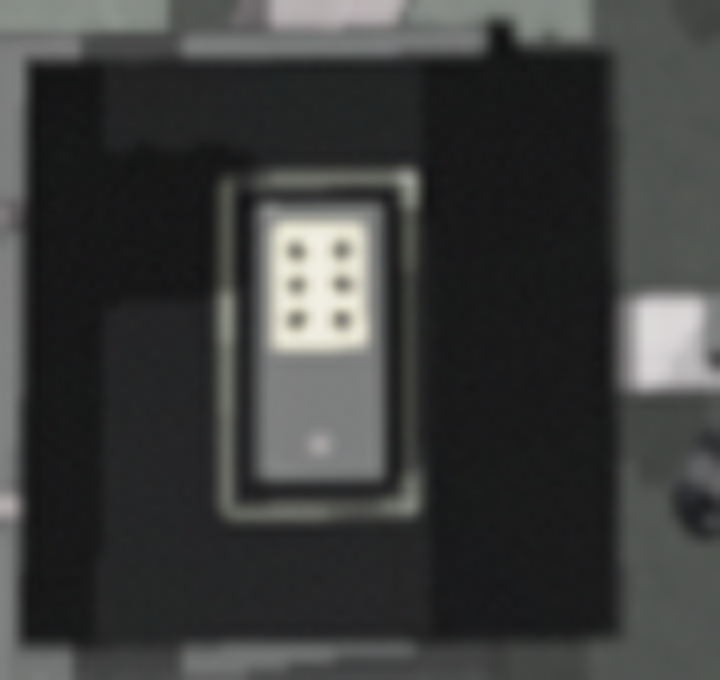

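View pics/s13c.png

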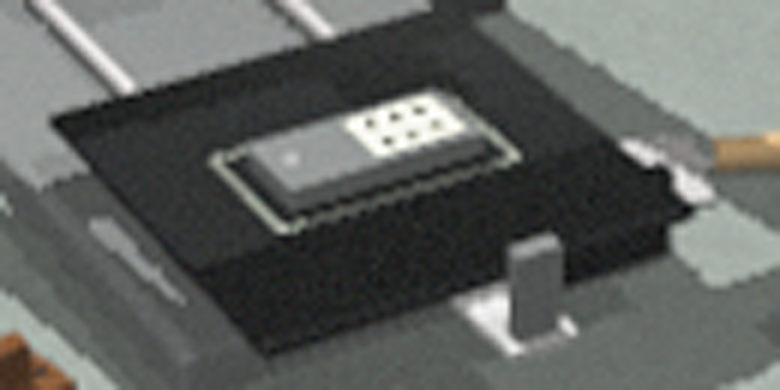

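```bash
python3 - <<'E'
from h import *
claw.set_gripper(.036,40)
env.move_to([.5575,-.0035,.16],down(89))
print(env.move_straight([.5575,-.0035,.0745],None,.1,threshold=8))
claw.set_gripper(0,40); print("w",env.current_width(),env.current_position())
print(env.move_straight([.5588,.130,.0745],None,.05,threshold=18),env.current_position())
print(env.move_straight([.559,.158,.0745],None,.02,threshold=12),env.current_position(),env.current_ft_force())
env.dwell(.3)
t=cam("top","t14");s=cam("side","s14");print(env.current_t())
E
```

```text
False
w 0.011674884182881453 [ 0.55803565 -0.00355932  0.07522423]
False [0.55917011 0.12894986 0.07520847]
True [0.55930042 0.14625045 0.07523423] [-0.66013205 -1.80650296  3.12890936]
64.875
```

View pics/s14.png

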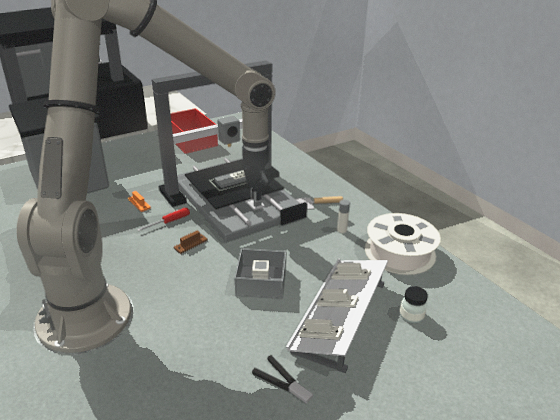

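```bash
python3 - <<'E'
from h import *
p=env.current_position()
env.move_straight([p[0],p[1]+.004,p[2]],None,.02,threshold=12); print(env.current_position())
claw.set_gripper(.036); p=env.current_position(); env.move_straight([p[0],p[1],.28],None,.15)
env.move_to([.42,-.10,.35],down(60))
t=cam("top","t15");s=cam("side","s15");crop(t,130,130,250,250,6,"t15c");crop(s,190,150,400,370,2.7,"s15c");print(env.current_t())
E
```

```text
[0.559336   0.14622305 0.07527162]
68.3583
```

View pics/t15c.png

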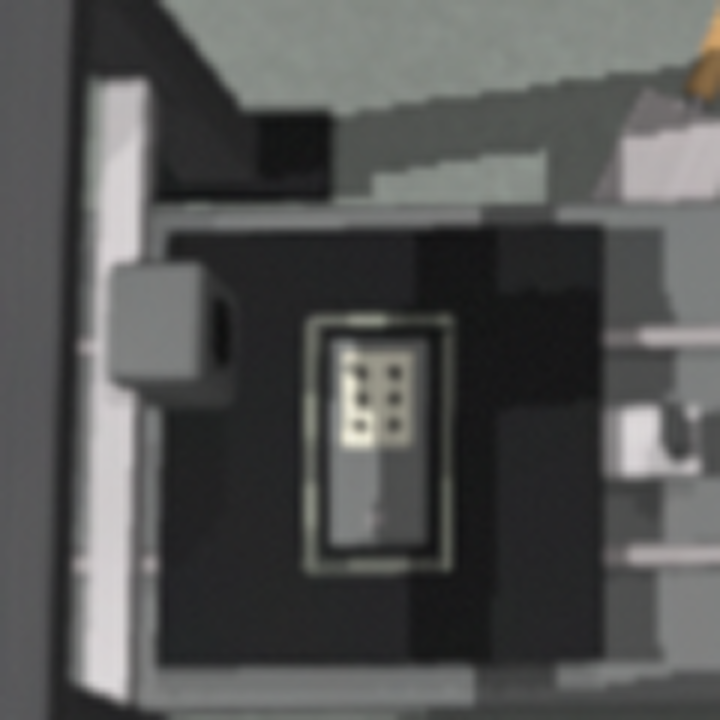

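View pics/s15c.png

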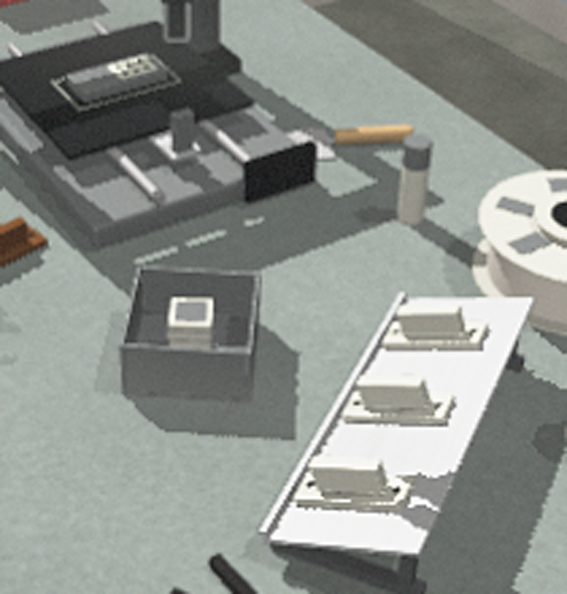

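```bash
python3 - <<'E'
from h import *
t=cam("top"); print(onz(t,[[130+379/6,130+443/6]],.062), onz(t,[[130+378/6,130+442/6]],.076))
print(order.close_job(),env.current_t())
E
```

```text
[[0.56079424 0.30397109 0.062     ]] [[0.5587391  0.30200168 0.076     ]]
the job is handed in; nothing more can be done
the job is handed in; nothing more can be done
```

I finished the task and handed it in at about 68 s of the 210 s. The system reports no verdict, so the checks below come from my own images and readings.

- **Bed:** I pulled it out until it stopped. At the end I slid it home, about 149.8 mm of travel against a full stroke of 150 mm. A second push home did not move it any further. In the image the outline centre is at y ≈ 0.304 m. My rough estimate for home, from the base's front edge, was 0.308 m, so the two differ by about 4 mm. I trusted the measured travel more.
- **Brackets:** Only three were present. All three lie flat and apart on the rack, with their lower ends by the lip.
- **Tower:** It stands inside the scrap bin.
- **Calibration board:** It lies inside the outline, lined up with it and about 2–3 mm off centre after the slide. I saw no sign that it had been knocked aside.
- **Other things:** I touched none of the other bench items on purpose, and they look unmoved in the images. The gripper ended clear of everything.

No check failed.

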